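# Open the sample canister

## Task

Open the sample canister: loosen the wing nut, swing its hinged bolt right out of the slotted lug until it lies over to the side, then unscrew the cap, about two turns, until the thread lets go. Lift the cap off and set it down gently, right way up and flat, inside the steel tray, leaving the jar, beaker and tip box where they are.

Things in the scene. Friction and masses are not known exactly. Their poses are not given: they have to be found in the camera images.
- canister: Round aluminium sample canister, fixed to the bench, 150 mm diameter, 160 at the foot, shoulder at 60 mm; neck on it 58 mm wide, plain below and threaded above 91 mm, top at 125 mm. Origin: centre of its underside; z up, x towards the hinged bolt, whose clevis (108 mm high) stands on the shoulder 66 mm from the axis.
- cap: Dark grey screw cap, 0.25-0.5 kg. Origin: centre of the skirt's underside; z up, x along its bar to the slotted lug. Skirt 69 mm wide, 60 deep; disc on it, top at 66 mm. Screwed home: origin 65 mm above the canister's, x axes agree. Right-hand thread, 9 mm a turn, rises counter-clockwise from above. Under 5 N at the bar's end turns it; push smoothly, a shove tilts and jams it (then ease back).
- bar_mid (a point): Middle of the top of the cap's bar, on the cap's axis, 94 mm above its origin. The straight bar is 18 mm wide, 28 mm high above the disc, from x = -72 to +50 mm: push it sideways near its plain end to turn the cap, pinch it across the middle to lift. The thread lets go after 2 turns, 17 mm up (2.1 to 2.3 are best; turned farther it only rattles). Then lift 50 mm or more, straight up.
- slot (a point): Where the bolt stands in the cap's slotted lug, at the top face of the lug, 66 mm from the cap's axis. The lug is 32 mm wide, 16 mm thick, from 42 to 78 mm from the axis, its slot 14 mm wide and open at the outer end; 3 mm lips on that end hold the tightened nut in. The bolt in the slot keeps the cap from turning.
- nut_mid (a point): Centre of the steel wing nut, on the bolt's axis at half height of the wings. x along the two wings, z along the bolt towards its free end. Wings 68 mm tip to tip, 6 mm thick, 24 mm high (12 mm above and below this point), from 7 to 34 mm from the axis; round boss of 20 mm diameter whose underside is 19 mm below this point. Tightened, this point is 178 mm above the canister's origin.
- pivot (a point): The hinge of the bolt on the canister, 66 mm from the canister's axis and 100 mm above its origin. The bolt swings about the y axis here.
- eyebolt (a joint): Swing angle of the hinged bolt (8 mm diameter, 95 mm from its hinge to its free end). 0 is upright in the slot; grows as it swings outwards, away from the canister's axis, to 1.6 rad, where it lies level. The hinge is a little stiff (1 N at the nut moves it); pushed past about 0.8 rad it falls the rest of the way by itself.
- wingnut (a joint): Turn of the wing nut on the bolt, rad. 0 is tight down on the lug; grows counter-clockwise seen from the bolt's free end (loosening), up to 14. The nut rises 7 mm a turn and never leaves the bolt; from about 5 rad (most of a turn) it is high enough over the lips to let the bolt swing out; two turns are not too many. It turns easily when a wing is pushed (under 1 N).
- tray: Low open steel tray, fixed to the bench, outside 170 (x) by 150 (y) by 16 mm high, walls and floor 4 mm. Origin: centre of its underside.
- tip_box: Bystander: grey box with a clear lid, 125 by 85 by 66 mm. Origin: centre of its underside.
- reagent_jar: Bystander: amber glass jar, 60 mm diameter, 85 mm high. Origin: centre of its underside.
- beaker: Bystander: glass beaker, 72 mm rim diameter, 85 mm high. Origin: centre of its underside.
Mind the look-alikes: they are no part of the job. What is shaped like the cap but red is not meant.

How it is judged (in metres and radians):
On the way, in this order (a step that is already met when the one before it is completed fails the run):
1. wing nut loosened with the bolt still in the slot (value of joint wingnut above 3.5 rad and value of joint eyebolt below 0.25 rad), for 0.05 s.
2. hinged bolt swung out, the cap still screwed on (value of joint eyebolt above 1.2 rad and z of cap in the frame of canister below 0.071 m), for 0.2 s.
3. cap screwed up until the thread lets go, still upright on the neck (z of cap in the frame of canister above 0.079 m and horizontal distance between cap and canister below 0.008 m and angle between cap's own z axis and vertical below 0.25 rad), for 0.05 s.
4. cap lifted clear of the neck (z of cap in the frame of canister above 0.127 m), for 0.05 s.
At the end, for the whole second after the job is handed in: The cap stands at rest in the tray, right way up and flat (tilt under 0.08 rad, skirt within 4 mm of the tray's floor, all of the skirt inside the walls); the hinged bolt lies swung out (over 1.2 rad) (x of cap in the frame of tray between -0.05 and 0.05 m and y of cap in the frame of tray between -0.04 and 0.04 m and z of cap in the frame of tray below 0.008 m and angle between cap's own z axis and vertical below 0.08 rad and linear speed of cap below 0.02 m/s and value of joint eyebolt above 1.2 rad); the robot touches nothing.
It fails at once if tip box moved more than 30 mm (distance of tip_box from where it was at the start of the episode above 0.03 m).
It fails at once if reagent jar moved more than 30 mm (distance of reagent_jar from where it was at the start of the episode above 0.03 m).
It fails at once if beaker moved more than 30 mm (distance of beaker from where it was at the start of the episode above 0.03 m).
It fails at once if cap dropped or slammed into the tray (faster than 0.6 m/s just above it) (linear speed of cap above 0.6 m/s and height (world z) of cap below 0.05 m).
It also fails if it takes over 72 s, if anything falls off the work surface, if the arm or the gripper's body presses on something with over 40 N, if the wrist force passes 120 N, or if a joint passes its speed limit or range.

## Robot

A 7-joint arm with a two-finger parallel gripper is mounted at the origin on the work surface. World frame = base frame: x ahead of the robot, y to its left, z up, the work surface at z = 0. Lengths are in m, angles in degrees, forces in N, time in s.
With the tool pointing down it reaches from about 0.425 to 0.875 m from the base axis. Payload 4.7 kg.
Tool frame: the origin (TCP) lies at the very end of the fingers, on their centre line; the grasp point (between the pads) lies behind it (env.pinch_z is the z of the grasp point in the tool frame, in m); z points along the fingers, y is the direction in which the jaws open and shut (so a half turn about z gives the same grasp; the last joint's range is limited). The gripper opens to 87 mm and grips with 3 to 60 N. Pads are 19 mm wide; open, the fingers measure 117 mm over their backs; the gripper's body (75 mm by 190 mm) begins 51 mm behind the grasp point.
Start: joints at [-75.338, 18.392, -4.016, 83.108, 1.295, 78.541, -3.26], TCP at [0.156, 0.631, 0.223] pointing down, gripper open.
Joint ranges: [-163.93, 163.93], [-17.29, 119.83], [-79.2, 71.16], [3.27, 140.29], [-89.18, 269.18], [5.43, 117.66], [-154.24, 154.24]. Speed limits (degrees/s): [147.25, 147.25, 180, 180, 180, 180, 180].

## Interface

Orientations are given as [roll, pitch, yaw] about the fixed x, y, z axes, in that order (R = Rz(yaw) Ry(pitch) Rx(roll)).
In Python, from cell import readout, read_camera, env gives the robot as it stands. The module is installed in compiled form; this text tells all that it offers.
- The arm moves only by the tool servo_tool, never from a script. Its argument "plan" is a list that holds one entry, the list of rows, each a list of 5 numbers: the finger opening in m, from 0 to 0.087, then the shift along the tool's x, y, z in m, then the turn about the tool's z in rad. In form: [[[jaw, x, y, z, yaw], ...]]. A call has 1 to 12 rows; each row is the pose to reach, as a shift and turn from the pose measured when the call began, along the tool's axes at that moment; what a row does not reach only later rows make up. A row lasts 1/12 s, in which the tool goes at most 41.7 mm and 7.16 degrees, less where a joint would pass 70% of its speed; a pose out of reach is approached as far as the arm can. A call with a gripper value outside its range is refused whole. The fingers move at their own pace and stop on an object; "force" is the grip in N (left out, the last holds). Time passes only in rows, so rows that repeat a pose let the fingers close. It gives the time, the measured TCP pose, the force and the opening at its end, in the units of the state.
- readout.get_obs(): the state, without advancing time (a new reading comes with each control period).
- read_camera(name): name is "side" or "top"; returns a dict with "image" (420x560x3 uint8, red, green, blue), "range_z" (420x560 float32, m along the optical axis (not along the pixel's ray), 0 where there is no reading), "mtx" (3x3 intrinsics, pixels), "D" ([k1, k2, p1, p2, k3] as OpenCV has them; the pictures are not rectified), "camera_from_world" (4x4, takes a point from world to camera coordinates). Camera axes: x right, y up, looking along -z (the intrinsics and any distortion apply to the point x, -y, -z); pixel columns grow to the right and rows downward; lengths in m; the calibration is good to about 2 mm. A picture is of the moment at which its call begins.
- env.sign_off(): hands the job in, once; it reports no verdict.
The state is a dict: "time_s": time; "qpos": joint angles; "joint_velocities": joint speeds; "effort": joint torques, N m; "tool_pos": TCP position; "tool_rot": TCP orientation; "force": force on the tool from outside, world axes, zero at the start; "wrist_torque": the same for the moment, N m; "grip_width": finger opening in m.
Only numpy, scipy, OpenCV 4.12 (cv2) and the standard library are available. Lean on these libraries where they do the work, as an engineer would, in place of code of your own. Each camera call takes 0.05 s, during which the arm holds its last target. There are 200 camera calls.

## Working session

There is one attempt and no reset: what is moved stays moved. The work goes in short steps, Python scripts to look and compute and a tool call to move; the robot and the scene stay as the last step left them, time stands still between calls to the robot, and variables do not carry over. Pictures are saved under pics/ and viewed, about 8 in all and at most 12, crops included, and the job is handed in when it is done.

Besides the shell and the picture viewer there is one more tool, called after "Call:" by a JSON object that holds its "api" and its "payload". servo_tool: Moves the arm, as the interface text tells. Its arguments: {"type":"object","properties":{"plan":{"type":"array"},"force":{"type":"number"}},"required":["plan"]}

```bash
mkdir -p pics
cat > h.py <<'E'
import numpy as np, cv2
from cell import readout, read_camera, env
def cam(n,save=None):
    c=read_camera(n)
    if save: cv2.imwrite('pics/'+save,c['image'][:,:,::-1])
    return c
def pts(c):
    "world xyz per pixel from range"
    h,w=c['range_z'].shape
    v,u=np.mgrid[0:h,0:w]
    uv=np.stack([u,v],-1).reshape(-1,1,2).astype(np.float64)
    n=cv2.undistortPoints(uv,np.array(c['mtx']),np.array(c['D'])).reshape(h,w,2)
    z=c['range_z']
    P=np.stack([n[...,0]*z,-n[...,1]*z,-z,np.ones_like(z)],-1)
    W=P@np.linalg.inv(np.array(c['camera_from_world'])).T
    W=W[...,:3]; W[z<=0]=np.nan
    return W
def proj(c,p):
    q=np.array(c['camera_from_world'])@np.append(p,1)
    r,_=cv2.projectPoints(np.array([[q[0],-q[1],-q[2]]]),np.zeros(3),np.zeros(3),np.array(c['mtx']),np.array(c['D']))
    return r.ravel()
E
python3 - <<'E'
from h import *
o=readout.get_obs(); print(o, env.pinch_z)
for n in('side','top'):
    c=cam(n,n+'0.png'); T=np.linalg.inv(c['camera_from_world']); print(n,T[:3,3],-T[:3,2],c['mtx'][0][0],c['D'],(c['range_z']>0).mean())
    np.save(n+'.npy',pts(c))
E
```

```text
{'time_s': 0.0, 'qpos': array([-75.33943578,  18.43965859,  -4.01579734,  83.17687104,
         1.29569721,  78.54051018,  -3.26212752]), 'joint_velocities': array([ 0.09118634, -0.00728712,  0.11176108,  0.05731151,  0.0649775 ,
       -0.01014802, -0.05029329]), 'effort': array([-4.92460174e-06, -4.91273725e+01, -4.03602831e-01, -3.12526309e+01,
       -6.39149174e-02,  4.36471682e-02,  1.60568616e-04]), 'tool_pos': array([0.15554242, 0.63052915, 0.22143752]), 'tool_rot': array([-1.79888247e+02,  6.44410374e-03,  1.66147499e+02]), 'force': array([-0.12235042,  0.18140721, -0.65331309]), 'wrist_torque': array([-0.0618804 , -0.06888748,  0.03219658]), 'grip_width': 0.08678662245447114} -0.0187
side [ 0.08938045 -0.60595194  0.97362071] [ 0.42277611  0.53295411 -0.73295312] 449.6514634286077 [-0.06336907  0.          0.          0.          0.        ] 0.9961309523809524
top [0.48655357 0.00896964 1.1175973 ] [ 0.10240386  0.00281291 -0.99473893] 386.63258359720027 [-0.08599697  0.          0.          0.          0.        ] 0.995812074829932
```

View pics/top0.png

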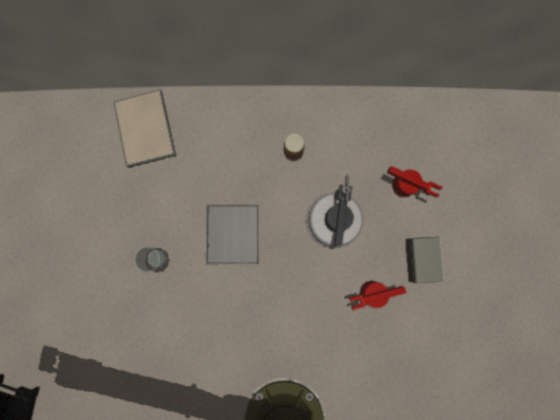

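View pics/side0.png

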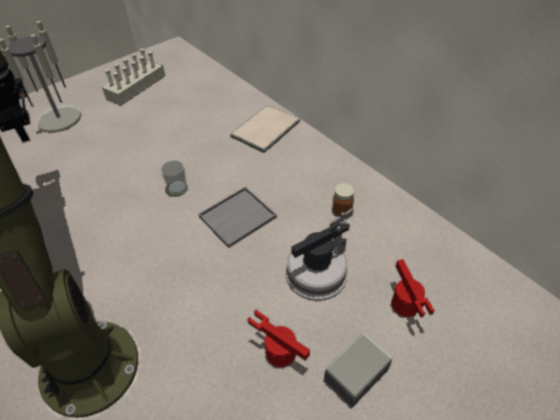

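The top view shows the canister at (337,219), with the bar running to the lug and nut at (346,185). The tray is at (232,234) and the jar at (294,146). The two red things are look-alikes. Next I measure them.

Run:
```python
from h import *
W=np.load('top.npy'); c=cam('top'); im=c['image']
sub=W[150:280,290:385].reshape(-1,3); col=im[150:280,290:385].reshape(-1,3)
z=sub[:,2]
for a,b in((.02,.05),(.05,.07),(.1,.12),(.12,.135),(.135,.15),(.15,.165),(.165,.2),(.2,.3)):
    m=(z>a)&(z<b); 
    if m.any(): print(a,b,m.sum(),sub[m].mean(0),sub[m].min(0),sub[m].max(0))
# canister shoulder: circle from shoulder contour (bright, z .05-.07)
m=((W[...,2]>.045)&(W[...,2]<.07)); m[:, :300]=0; m[:, 375:]=0; m[:180]=0;m[260:]=0
p=W[m][:,:2].astype(np.float32); (cx,cy),r=cv2.minEnclosingCircle(p); print('shoulder circle',cx,cy,r)
# bar top: z .152-.166
m=(W[...,2]>.150)&(W[...,2]<.168); m[:,:300]=0;m[:,375:]=0; m[:150]=0;m[270:]=0
print('bar',cv2.minAreaRect(W[m][:,:2].astype(np.float32)), 'z',np.median(W[m][:,2]))
x=W[m][:,:2]; d=np.linalg.svd(x-x.mean(0))[2][0]; print('dir',d,np.degrees(np.arctan2(d[1],d[0]))%180)
m=(W[...,2]>.172)&(W[...,2]<.25); m[:,:300]=0;m[:,375:]=0; m[:150]=0;m[270:]=0
print('nut/bolt',W[m].round(3))
# tray
m=(W[...,2]>.011)&(W[...,2]<.03); m[:,:195]=0;m[:,270:]=0;m[:190]=0;m[275:]=0
print('tray',cv2.minAreaRect(W[m][:,:2].astype(np.float32)),m.sum())
m=(W[...,2]>.03); m[:,:270]=0;m[:,310:]=0;m[:120]=0;m[170:]=0
print('jar',W[m].mean(0))
m=(W[...,2]>.03); m[:,:400]=0;m[:,450:]=0;m[:225]=0;m[295:]=0
print('tip',cv2.minAreaRect(W[m][:,:2].astype(np.float32)))
m=(W[...,2]>.03); m[:,:345]=0;m[:,408:]=0;m[:275]=0;m[315:]=0
print('red1',W[m].min(0),W[m].max(0))
m=(W[...,2]>.03); m[:,:380]=0;m[:,450:]=0;m[:150]=0;m[210:]=0
print('red2',W[m].min(0),W[m].max(0))
S=cam('side'); 
for n,C,b in(('t',c,(300,380,160,260)),('s',S,(280,365,210,300))):
    q=C['image'][b[2]:b[3],b[0]:b[1],::-1]; cv2.imwrite('pics/%s1.png'%n,cv2.resize(q,None,fx=6,fy=6,interpolation=cv2.INTER_CUBIC)[:600])
a=cv2.imread('pics/t1.png');b=cv2.imread('pics/s1.png');h=min(len(a),len(b))
j=np.hstack([a[:h],b[:h]]); cv2.imwrite('pics/j1.png',cv2.resize(j,(790,int(h*790/j.shape[1]))))
```

```text
0.02 0.05 86 [ 0.61320764 -0.07038158  0.03713494] [ 0.48871814 -0.1486453   0.02146195] [ 0.75544664 -0.0183183   0.04967491]
0.05 0.07 1437 [ 0.56523738 -0.13514708  0.0597501 ] [ 0.49140717 -0.217551    0.05023617] [ 0.75759694 -0.01800318  0.06942696]
0.1 0.12 39 [ 0.5872853  -0.12852493  0.10897495] [ 0.53239327 -0.15706778  0.1013526 ] [ 0.64104253 -0.11047902  0.11986635]
0.12 0.135 353 [ 0.56334269 -0.14165347  0.13099101] [ 0.49613775 -0.17613964  0.12005284] [ 0.62577609 -0.11135868  0.13495544]
0.135 0.15 46 [ 0.55907531 -0.13560276  0.14282418] [ 0.49353972 -0.17169157  0.13507364] [ 0.63762569 -0.12309874  0.14997103]
0.15 0.165 390 [ 0.56568791 -0.1436284   0.15906669] [ 0.49339902 -0.16878859  0.15045447] [ 0.64071776 -0.12738246  0.16433675]
0.165 0.2 107 [ 0.62571186 -0.15121962  0.18405554] [ 0.59570951 -0.16114354  0.16605   ] [ 0.66109614 -0.14578553  0.19803164]
shoulder circle 0.564690113067627 -0.14500948786735535 0.07505446672439575
bar ((0.566597580909729, -0.14245019853115082), (0.030092597007751465, 0.14851975440979004), 79.91545104980469) z 0.1592725085105
[... 2027 characters left out ...]
2]
 [ 0.602 -0.148  0.188]
 [ 0.601 -0.15   0.194]
 [ 0.601 -0.152  0.192]
 [ 0.6   -0.149  0.185]
 [ 0.599 -0.15   0.191]
 [ 0.599 -0.153  0.19 ]
 [ 0.598 -0.149  0.184]
 [ 0.597 -0.151  0.187]
 [ 0.597 -0.153  0.189]
 [ 0.596 -0.15   0.179]
 [ 0.596 -0.152  0.179]]
tray ((0.5244126915931702, 0.14736869931221008), (0.16897109150886536, 0.15097273886203766), 0.32625430822372437) 386
jar [ 0.76388777 -0.02862141  0.07635183]
tip ((0.4391368627548218, -0.37079131603240967), (0.14571304619312286, 0.1386725753545761), 3.758354902267456)
red1 [ 0.32432654 -0.32328985  0.03024373] [ 0.39176451 -0.17240804  0.10159426]
red2 [ 0.6201535  -0.42848837  0.03090946] [ 0.7052718  -0.28526573  0.10308081]
```

View pics/j1.png

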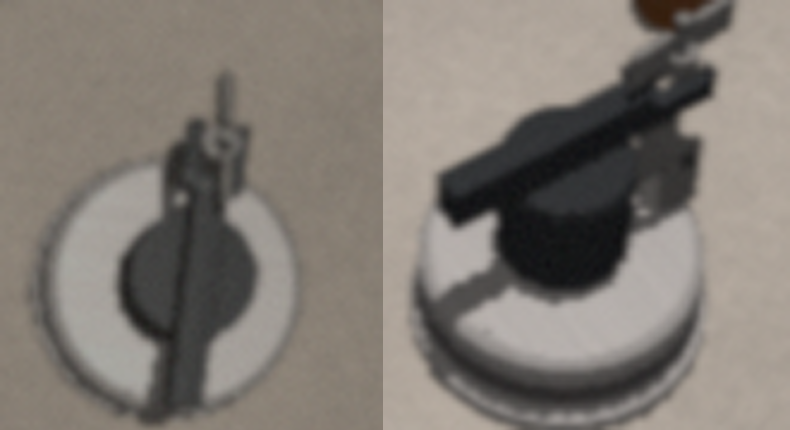

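The canister axis is at about (0.565,-0.145) with yaw near -7°, which puts the bolt at (0.630,-0.153). The wings lie radially, yaw about -2°. The tray centre is at (0.524,0.147).

Plan:
1. Straddle the wings and turn the nut as a pure couple.
2. Push the bolt out.
3. Orbit the bar's plain end to unscrew the cap.

```bash
cat >> h.py <<'E'
def rows(wps):
    "wps: (x,y,z,yaw_deg,jaw) world -> rows in the present tool frame"
    from scipy.spatial.transform import Rotation as Ro
    o=readout.get_obs(); R=Ro.from_euler('xyz',o['tool_rot'],degrees=True).as_matrix()
    y0=o['tool_rot'][2]; out=[]
    for x,y,z,yaw,j in wps:
        d=R.T@(np.array([x,y,z])-o['tool_pos'])
        out.append([j]+[round(float(v),4) for v in d]+[round(float(-np.radians((yaw-y0))),3)])
    print(o['tool_pos'].round(4),o['tool_rot'].round(2),o['qpos'].round(1)[-1]); print(out)
E
python3 - <<'E'
from h import *
B=(0.6305,-0.153)
rows([(*B,.25,25,.087),(*B,.169,25,.087)])
E
```

```text
[0.1556 0.6308 0.2219] [-179.93    0.    166.15] -3.3
[[0.087, -0.6487, -0.6473, -0.0273, 2.463], [0.087, -0.6487, -0.6472, 0.0537, 2.463]]
```

Call:
{"api": "servo_tool", "payload": {"plan": [[[0.087,-0.01,-0.01,-0.04,0.05],[0.087,-0.035,-0.035,-0.05,0.15],[0.087,-0.062,-0.062,-0.05,0.25],[0.087,-0.09,-0.09,-0.05,0.35],[0.087,-0.118,-0.118,-0.05,0.45],[0.087,-0.146,-0.146,-0.05,0.55],[0.087,-0.174,-0.174,-0.05,0.65],[0.087,-0.202,-0.202,-0.05,0.75],[0.087,-0.23,-0.23,-0.05,0.85],[0.087,-0.258,-0.258,-0.05,0.95],[0.087,-0.286,-0.286,-0.05,1.05],[0.087,-0.314,-0.314,-0.05,1.15]]], "force": 20}}

```text
time_s: 1.2
tool_pos: [0.3859, 0.2489, 0.2723]
tool_rot: [-180.0, 0.0, 100.0]
force: [0.2, 0.7, -0.0]
grip_width: 0.0872
```

Run:
```python
from h import *
B=(0.6305,-0.153)
rows([(*B,.25,25,.087)])
```

```text
[0.3859 0.2489 0.2723] [-1.7999e+02  3.0000e-02  9.9980e+01] -28.1
[[0.087, -0.4382, 0.1713, 0.0226, 1.309]]
```

Call:
{"api": "servo_tool", "payload": {"plan": [[[0.087,-0.035,0.014,0.0,0.11],[0.087,-0.072,0.028,0.0,0.22],[0.087,-0.11,0.043,0.0,0.33],[0.087,-0.148,0.058,0.0,0.44],[0.087,-0.186,0.073,0.0,0.55],[0.087,-0.224,0.088,0.005,0.66],[0.087,-0.262,0.103,0.01,0.77],[0.087,-0.3,0.118,0.015,0.88],[0.087,-0.338,0.133,0.02,0.99],[0.087,-0.376,0.148,0.0226,1.1],[0.087,-0.414,0.162,0.0226,1.21],[0.087,-0.4382,0.1713,0.0226,1.309]]]}}

```text
time_s: 2.2
tool_pos: [0.631, -0.1573, 0.2493]
tool_rot: [179.8, 0.1, 24.5]
force: [-0.4, 0.2, 1.0]
grip_width: 0.087
```

Run:
```python
from h import *
B=(0.6305,-0.153)
rows([(*B,.25,25,.087),(*B,.169,25,.087)])
c=cam('side'); q=c['image'][150:290,270:400,::-1]; cv2.imwrite('pics/s2.png',cv2.resize(q,None,fx=4,fy=4))
```

```text
[ 0.631  -0.1573  0.2493] [1.7985e+02 1.1000e-01 2.4510e+01] -42.8
[[0.087, 0.0013, -0.0041, -0.0007, -0.009], [0.087, 0.0014, -0.0043, 0.0803, -0.009]]
```

View pics/s2.png

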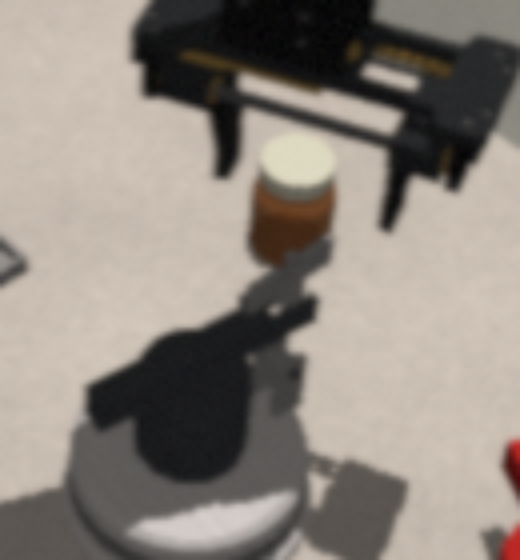

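The fingers are open above the nut at (285,270) in the crop and straddle it. Lowering, then closing to 28 mm.

Call:
{"api": "servo_tool", "payload": {"plan": [[[0.087,0.0014,-0.0043,0.02,0],[0.087,0.0014,-0.0043,0.045,0],[0.087,0.0014,-0.0043,0.068,0],[0.087,0.0014,-0.0043,0.08,0],[0.05,0.0014,-0.0043,0.08,0],[0.028,0.0014,-0.0043,0.08,0],[0.028,0.0014,-0.0043,0.08,0],[0.028,0.0014,-0.0043,0.08,0],[0.028,0.0014,-0.0043,0.08,0],[0.028,0.0014,-0.0043,0.08,0]]]}}

```text
time_s: 3.08
tool_pos: [0.6319, -0.1581, 0.17]
tool_rot: [179.5, 0.1, 24.0]
force: [0.2, 0.3, -0.1]
grip_width: 0.0546
```

Call:
{"api": "servo_tool", "payload": {"plan": [[[0.028,0,0,0,-0.12],[0.028,0,0,0,-0.24],[0.028,0,0,0,-0.36],[0.028,0,0,0,-0.48],[0.028,0,0,0,-0.6],[0.028,0,0,0,-0.72],[0.028,0,0,0,-0.84],[0.028,0,0,0,-0.96],[0.028,0,0,0,-1.08],[0.028,0,0,0,-1.2],[0.028,0,0,0,-1.32],[0.028,0,0,0,-1.44]]]}}

```text
time_s: 4.08
tool_pos: [0.632, -0.158, 0.1705]
tool_rot: [180.0, 0.5, 106.9]
force: [-0.3, 1.2, -0.3]
grip_width: 0.0279
```

Run:
```python
from h import *
B=(0.6305,-0.153)
rows([(*B,.172,108,.028)])
W=pts(cam('top'));c=cam('side'); q=c['image'][150:290,270:400,::-1]; cv2.imwrite('pics/s3.png',cv2.resize(q,None,fx=4,fy=4))
```

```text
[ 0.632  -0.158   0.1705] [180.     0.47 106.85] 36.0
[[0.028, 0.0052, 0.0001, -0.0016, -0.02]]
```

View pics/s3.png

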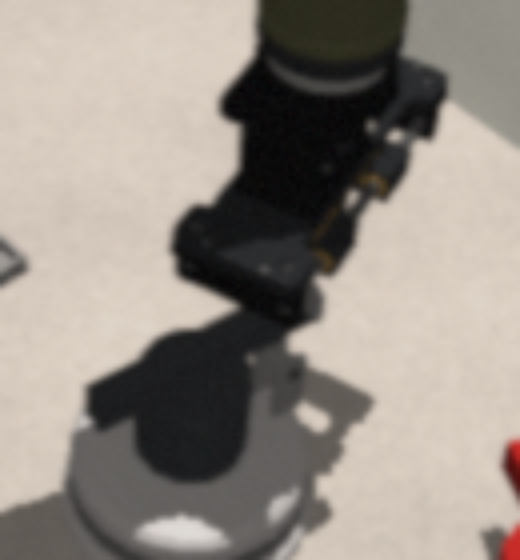

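Call:
{"api": "servo_tool", "payload": {"plan": [[[0.028,0.003,0,-0.001,0],[0.028,0.005,0,-0.0015,-0.1],[0.028,0.005,0,-0.0015,-0.22],[0.028,0.005,0,-0.0015,-0.34],[0.028,0.005,0,-0.0015,-0.46],[0.028,0.005,0,-0.002,-0.58],[0.028,0.005,0,-0.002,-0.7],[0.028,0.005,0,-0.002,-0.82],[0.028,0.005,0,-0.002,-0.94],[0.028,0.005,0,-0.002,-1.06],[0.028,0.005,0,-0.002,-1.18],[0.028,0.005,0,-0.002,-1.3]]]}}

```text
time_s: 5.18
tool_pos: [0.6307, -0.1532, 0.1728]
tool_rot: [-179.6, 0.2, -178.8]
force: [1.1, 0.4, -0.2]
grip_width: 0.0281
```

Run:
```python
from h import *
B=(0.6305,-0.153)
rows([(*B,.172,205,.028)])
print(readout.get_obs()['force'],readout.get_obs()['wrist_torque'])
```

```text
[ 0.6307 -0.1532  0.1728] [-1.7956e+02  1.7000e-01 -1.7883e+02] 106.6
[[0.028, 0.0002, 0.0002, 0.0008, -6.699]]
[ 1.0844721   0.44371558 -0.23271654] [ 0.06627764 -0.02123535  0.04151697]
```

Call:
{"api": "servo_tool", "payload": {"plan": [[[0.028,0,0,0,-0.12],[0.028,0,0,0,-0.24],[0.028,0,0,0,-0.36],[0.028,0,0,0,-0.48],[0.06,0,0,0,-0.48],[0.087,0,0,0,-0.48],[0.087,0,0,0,-0.48],[0.087,0,0,0,-0.48],[0.087,0,0,0,-0.48],[0.087,0,0,0,-0.48],[0.087,0,0,0,-0.48],[0.087,0,0,0,-0.48]]]}}

```text
time_s: 6.18
tool_pos: [0.6307, -0.1531, 0.1728]
tool_rot: [-179.5, -0.1, -151.4]
force: [-0.3, -0.2, 0.9]
grip_width: 0.0733
```

Call:
{"api": "servo_tool", "payload": {"plan": [[[0.087,0,0,0,0.1],[0.087,0,0,0,0.22],[0.087,0,0,0,0.34],[0.087,0,0,0,0.46],[0.087,0,0,0,0.58],[0.087,0,0,0,0.7],[0.087,0,0,0,0.82],[0.087,0,0,0,0.94],[0.087,0,0,0,1.06],[0.087,0,0,0,1.18],[0.087,0,0,0,1.3],[0.087,0,0,0,1.42]]]}}

```text
time_s: 7.18
tool_pos: [0.6307, -0.1531, 0.1728]
tool_rot: [-179.9, 0.5, 126.9]
force: [0.2, 0.7, 0.5]
grip_width: 0.0871
```

Call:
{"api": "servo_tool", "payload": {"plan": [[[0.087,0,0,0,0.1],[0.087,0,0,0,0.22],[0.087,0,0,0,0.34],[0.087,0,0,0,0.46],[0.087,0,0,0,0.58],[0.087,0,0,0,0.7],[0.087,0,0,0,0.82],[0.087,0,0,0,0.94],[0.087,0,0,0,1.06],[0.087,0,0,0,1.18],[0.087,0,0,0,1.3],[0.087,0,0,0,1.42]]]}}

```text
time_s: 8.18
tool_pos: [0.6308, -0.153, 0.1728]
tool_rot: [179.6, 0.2, 45.2]
force: [-0.3, -0.2, 0.3]
grip_width: 0.0872
```

Run:
```python
from h import *
B=(0.6305,-0.153)
rows([(*B,.176,20,.087)])
c=cam('side'); q=c['image'][150:290,270:400,::-1]; cv2.imwrite('pics/s4.png',cv2.resize(q,None,fx=4,fy=4))
```

```text
[ 0.6308 -0.153   0.1728] [179.57   0.18  45.21] -23.0
[[0.087, -0.0002, -0.0002, -0.0032, 0.44]]
```

View pics/s4.png

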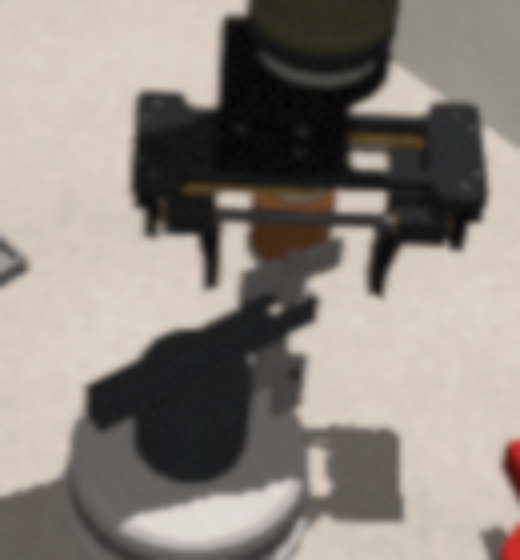

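The nut at (290,270) has risen clear of the lug and turned about half a turn, and the bolt is still upright. Second stroke.

Call:
{"api": "servo_tool", "payload": {"plan": [[[0.087,0,0,-0.003,0.12],[0.087,0,0,-0.003,0.24],[0.087,0,0,-0.003,0.36],[0.06,0,0,-0.003,0.44],[0.028,0,0,-0.003,0.44],[0.028,0,0,-0.003,0.44],[0.028,0,0,-0.003,0.44],[0.028,0,0,-0.003,0.44],[0.028,0,0,-0.003,0.44],[0.028,0,0,-0.003,0.44],[0.028,0,0,-0.003,0.44],[0.028,0,0,-0.003,0.44]]]}}

```text
time_s: 9.23
tool_pos: [0.6308, -0.153, 0.1758]
tool_rot: [179.5, -0.0, 19.7]
force: [-0.2, 0.4, 0.2]
grip_width: 0.0351
```

Call:
{"api": "servo_tool", "payload": {"plan": [[[0.028,0,0,0,-0.12],[0.028,0,0,0,-0.24],[0.028,0,0,0,-0.36],[0.028,0,0,0,-0.48],[0.028,0,0,0,-0.6],[0.028,0,0,0,-0.72],[0.028,0,0,0,-0.84],[0.028,0,0,0,-0.96],[0.028,0,0,0,-1.08],[0.028,0,0,0,-1.2],[0.028,0,0,0,-1.32],[0.028,0,0,0,-1.44]]]}}

```text
time_s: 10.23
tool_pos: [0.6307, -0.1529, 0.1758]
tool_rot: [179.9, 0.5, 102.6]
force: [-0.3, 0.8, -0.1]
grip_width: 0.0277
```

Call:
{"api": "servo_tool", "payload": {"plan": [[[0.028,0,0,0,-0.12],[0.028,0,0,0,-0.24],[0.028,0,0,0,-0.36],[0.028,0,0,0,-0.48],[0.028,0,0,-0.001,-0.6],[0.028,0,0,-0.001,-0.72],[0.028,0,0,-0.001,-0.84],[0.028,0,0,-0.001,-0.96],[0.028,0,0,-0.002,-1.08],[0.028,0,0,-0.002,-1.2],[0.028,0,0,-0.002,-1.32],[0.028,0,0,-0.002,-1.44]]]}}

```text
time_s: 11.23
tool_pos: [0.6307, -0.1529, 0.1778]
tool_rot: [-179.6, 0.1, -174.6]
force: [-0.0, 0.7, 0.4]
grip_width: 0.0284
```

Call:
{"api": "servo_tool", "payload": {"plan": [[[0.028,0,0,0,-0.12],[0.028,0,0,0,-0.24],[0.028,0,0,0,-0.36],[0.028,0,0,0,-0.44],[0.06,0,0,0,-0.44],[0.087,0,0,0,-0.44],[0.087,0,0,0,-0.44],[0.087,0,0,0,-0.44],[0.087,0,0,0,-0.44],[0.087,0,0,0,-0.44],[0.087,0,0,0,-0.44],[0.087,0,0,0,-0.44]]]}}

```text
time_s: 12.23
tool_pos: [0.6308, -0.1529, 0.1778]
tool_rot: [-179.5, -0.1, -149.4]
force: [-0.2, -0.0, 0.0]
grip_width: 0.0735
```

Call:
{"api": "servo_tool", "payload": {"plan": [[[0.087,0,0,-0.02,0],[0.087,0,0,-0.05,0],[0.06,0,0,-0.07,0.1],[0.03,0,0,-0.07,0.22],[0.0,0,0,-0.07,0.34],[0.0,0,0,-0.07,0.46],[0.0,0,0,-0.07,0.58],[0.0,0,0,-0.07,0.66],[0.0,0,0,-0.07,0.66],[0.0,0,0,-0.07,0.66]]]}}

```text
time_s: 13.07
tool_pos: [0.6305, -0.1523, 0.2478]
tool_rot: [-179.6, 0.2, 173.0]
force: [0.7, 0.6, 0.1]
grip_width: 0.0418
```

Run:
```python
from h import *
P=lambda s,z:(0.565+.9925*s,-.145-.122*s,z,173,0)
rows([P(.006,.25),P(.006,.174),P(.06,.174),P(.09,.166),P(.115,.155),P(.135,.145)])
c=cam('side'); W=pts(c); q=c['image'][180:260,300:380,::-1]; cv2.imwrite('pics/s5.png',cv2.resize(q,None,fx=6,fy=6))
d=np.hypot(W[...,0]-.6305,W[...,1]+.153); m=(d<.04)&(W[...,2]>.165)&(W[...,2]<.215); print(m.sum(),W[m][:,2].max(),np.median(W[m],axis=0))
x=W[m][:,:2]; e=np.linalg.svd(x-x.mean(0),full_matrices=False)[2][0];print(np.degrees(np.arctan2(e[1],e[0])))
```

```text
[ 0.6305 -0.1523  0.2478] [-179.59    0.23  172.96] 97.9
[[0, 0.0599, -0.0008, -0.0025, -0.001], [0, 0.0602, -0.0002, 0.0735, -0.001], [0, 0.0062, -0.0002, 0.0737, -0.001], [0, -0.0237, -0.0001, 0.0819, -0.001], [0, -0.0487, -0.0, 0.093, -0.001], [0, -0.0686, 0.0, 0.103, -0.001]]
225 0.20174691576425385 [ 0.62578257 -0.15319355  0.18789785]
167.2870411665206
```

View pics/s5.png

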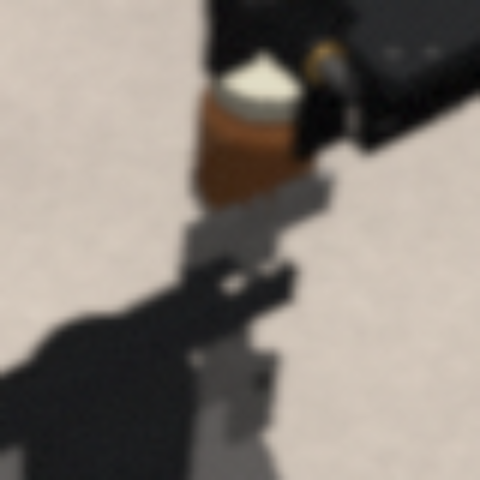

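The nut sits about 8–9 mm higher, with its wings at 167°. That matches about 6 rad, with the bolt still upright. Now pushing the bolt outward.

Call:
{"api": "servo_tool", "payload": {"plan": [[[0,0.03,0,0,0],[0,0.06,0,0,0],[0,0.06,0,0.03,0],[0,0.06,0,0.06,0],[0,0.06,0,0.0735,0],[0,0.06,0,0.0735,0],[0,0.05,0,0.0735,0],[0,0.04,0,0.0735,0],[0,0.03,0,0.0735,0],[0,0.02,0,0.0735,0],[0,0.01,0,0.0735,0],[0,0.0,0,0.0745,0]]]}}

```text
time_s: 14.12
tool_pos: [0.6333, -0.1533, 0.1756]
tool_rot: [-179.6, 0.4, 173.0]
force: [-0.6, 0.9, -0.9]
grip_width: 0.0002
```

Call:
{"api": "servo_tool", "payload": {"plan": [[[0,-0.01,0,0.002,0],[0,-0.02,0,0.005,0],[0,-0.03,0,0.008,0],[0,-0.04,0,0.012,0],[0,-0.05,0,0.017,0],[0,-0.06,0,0.022,0],[0,-0.07,0,0.027,0],[0,-0.08,0,0.03,0],[0,-0.085,0,0.03,0],[0,-0.085,0,0.0,0],[0,-0.085,0,-0.03,0],[0,-0.085,0,-0.05,0]]]}}

```text
time_s: 15.12
tool_pos: [0.7182, -0.1635, 0.2287]
tool_rot: [-179.6, 0.6, 173.0]
force: [0.7, -0.8, 0.6]
grip_width: 0.0003
```

Run:
```python
from h import *
P=lambda x,y,z:(0.565+.9925*x+.122*y,-.145-.122*x+.9925*y,z,173,0)
rows([P(-.062,.04,.25),P(-.062,.04,.14)])
c=cam('side'); W=pts(c); q=c['image'][150:290,270:400,::-1]; cv2.imwrite('pics/s6.png',cv2.resize(q,None,fx=4,fy=4))
```

```text
[ 0.7182 -0.1635  0.2287] [-179.56    0.55  173.03] 98.7
[[0, 0.216, 0.0396, -0.0237, 0.0], [0, 0.2171, 0.0405, 0.0863, 0.0]]
```

View pics/s6.png

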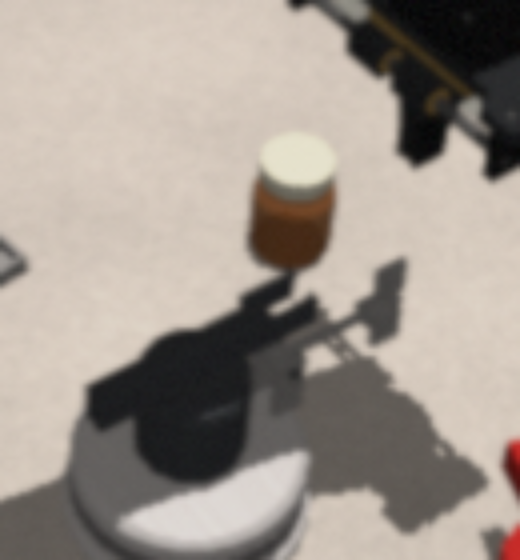

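The bolt now lies out, with the nut at (385,300) in the crop, and the cap is still seated. Next I move to the start of the orbit behind the bar's plain end.

```bash
cat >> h.py <<'E'
AX=(0.565,-0.145)
def P(x,y,z,jaw=0,yaw=173): return (AX[0]+.9925*x+.122*y, AX[1]-.122*x+.9925*y, z, yaw, jaw)
def orb(psi,z,R=.062): 
    a=np.radians(psi); return P(R*np.cos(a),R*np.sin(a),z)
E
python3 - <<'E'
from h import *
rows([orb(130,.25),orb(130,.14)])
E
```

```text
[ 0.7199 -0.164   0.2337] [-179.53    0.96  173.03] 98.7
[[0, 0.1956, 0.0474, -0.0199, 0.001], [0, 0.1974, 0.0483, 0.09, 0.001]]
```

Call:
{"api": "servo_tool", "payload": {"plan": [[[0,0.02,0.01,-0.01,0],[0,0.05,0.02,-0.015,0],[0,0.08,0.03,-0.015,0],[0,0.11,0.04,-0.015,0],[0,0.14,0.0475,-0.015,0],[0,0.17,0.048,-0.01,0],[0,0.19,0.048,0.0,0],[0,0.197,0.048,0.02,0],[0,0.197,0.048,0.05,0],[0,0.197,0.048,0.08,0],[0,0.197,0.048,0.09,0],[0,0.197,0.048,0.09,0]]]}}

```text
time_s: 16.17
tool_pos: [0.5295, -0.0932, 0.1373]
tool_rot: [-179.5, 0.6, 173.0]
force: [-0.1, -0.6, 0.5]
grip_width: 0.0003
```

Run:
```python
from h import *
rows([orb(130+d,.14+.009*d/360) for d in (3,8,15,23,32,41,50,59,67,74,80,80)])
```

```text
[ 0.5295 -0.0932  0.1373] [-179.5     0.62  173.02] 91.7
[[0, 0.0007, -0.0018, -0.0027, 0.0], [0, 0.0045, -0.0056, -0.0029, 0.0], [0, 0.0092, -0.0115, -0.003, 0.0], [0, 0.0136, -0.0189, -0.0032, 0.0], [0, 0.0174, -0.0279, -0.0034, 0.0], [0, 0.0196, -0.0374, -0.0036, 0.0], [0, 0.0204, -0.0471, -0.0037, 0.0], [0, 0.0197, -0.0568, -0.0039, 0.0], [0, 0.0177, -0.0652, -0.004, 0.0], [0, 0.0151, -0.0723, -0.004, 0.0], [0, 0.0121, -0.0781, -0.0041, 0.0], [0, 0.0121, -0.0781, -0.0041, 0.0]]
```

Call:
{"api": "servo_tool", "payload": {"plan": [[[0,0.001,-0.002,-0.0027,0],[0,0.0045,-0.0056,-0.0029,0],[0,0.0092,-0.0115,-0.003,0],[0,0.0136,-0.0189,-0.0032,0],[0,0.0174,-0.0279,-0.0034,0],[0,0.0196,-0.0374,-0.0036,0],[0,0.0204,-0.0471,-0.0037,0],[0,0.0197,-0.0568,-0.0039,0],[0,0.0177,-0.0652,-0.004,0],[0,0.0151,-0.0723,-0.004,0],[0,0.0121,-0.0781,-0.0041,0],[0,0.0121,-0.0781,-0.0041,0]]]}}

```text
time_s: 17.17
tool_pos: [0.5084, -0.1711, 0.142]
tool_rot: [-179.4, 0.6, 172.9]
force: [-0.7, 0.0, -0.5]
grip_width: 0.0007
```

Run:
```python
from h import *
rows([orb(210+d,.142+.009*d/360) for d in (4,11,19,28,37,46,55,64,73,82,90,90)])
c=cam('top'); c2=cam('side')
a=cv2.resize(c['image'][160:280,280:400,::-1],(390,390)); b=cv2.resize(c2['image'][180:310,255:385,::-1],(390,390)); cv2.imwrite('pics/j7.png',np.hstack([a,b]))
```

```text
[ 0.5084 -0.1711  0.142 ] [-179.44    0.64  172.92] 100.6
[[0, -0.0016, -0.0019, -0.0001, -0.001], [0, -0.0062, -0.0079, -0.0002, -0.001], [0, -0.0124, -0.014, -0.0002, -0.001], [0, -0.0202, -0.0198, -0.0003, -0.001], [0, -0.0288, -0.0243, -0.0004, -0.001], [0, -0.0381, -0.0273, -0.0005, -0.001], [0, -0.0477, -0.0289, -0.0006, -0.001], [0, -0.0574, -0.029, -0.0007, -0.001], [0, -0.067, -0.0275, -0.0008, -0.001], [0, -0.0763, -0.0246, -0.001, -0.001], [0, -0.0841, -0.0208, -0.0011, -0.001], [0, -0.0841, -0.0208, -0.0011, -0.001]]
```

View pics/j7.png

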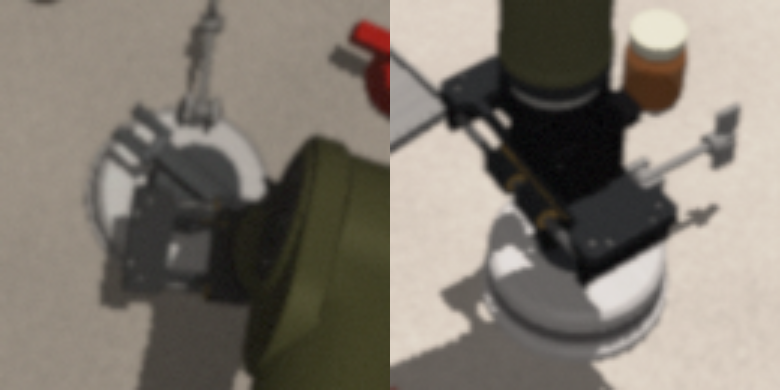

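The view shows the bar turned about 50° CCW and the finger behind it, with no tilt. The bolt is still lying out. Continuing the orbit.

Call:
{"api": "servo_tool", "payload": {"plan": [[[0,-0.0016,-0.002,0,0],[0,-0.0062,-0.008,-0.0003,0],[0,-0.0124,-0.014,-0.0005,0],[0,-0.0202,-0.0198,-0.0008,0],[0,-0.0288,-0.0243,-0.001,0],[0,-0.0381,-0.0273,-0.0012,0],[0,-0.0477,-0.0289,-0.0014,0],[0,-0.0574,-0.029,-0.0016,0],[0,-0.067,-0.0275,-0.0018,0],[0,-0.0763,-0.0246,-0.002,0],[0,-0.0841,-0.0208,-0.0022,0],[0,-0.0841,-0.0208,-0.0022,0]]]}}

```text
time_s: 18.27
tool_pos: [0.5914, -0.1985, 0.145]
tool_rot: [-179.5, 0.7, 173.1]
force: [-1.1, 0.2, 0.2]
grip_width: 0.0007
```

Call:
{"api": "servo_tool", "payload": {"plan": [[[0,-0.0037,0.0023,0,0],[0,-0.0097,0.0069,-0.0003,0],[0,-0.0158,0.013,-0.0005,0],[0,-0.0216,0.0208,-0.0008,0],[0,-0.0261,0.0295,-0.001,0],[0,-0.0292,0.0387,-0.0012,0],[0,-0.0308,0.0483,-0.0014,0],[0,-0.0309,0.058,-0.0016,0],[0,-0.0294,0.0676,-0.0018,0],[0,-0.0265,0.0769,-0.002,0],[0,-0.0227,0.0847,-0.0022,0],[0,-0.0227,0.0847,-0.0022,0]]]}}

```text
time_s: 19.27
tool_pos: [0.6237, -0.1137, 0.1468]
tool_rot: [-179.6, 0.7, 173.3]
force: [-0.8, 0.8, -0.1]
grip_width: 0.0003
```

Run:
```python
from h import *
rows([orb(30,.1465)])
o=readout.get_obs(); d=o['tool_pos'][:2]-AX; print(np.hypot(*d),np.degrees(np.arctan2(d[1],d[0]))+7,o['force'])
rows([orb(30+d,.1465+.009*d/360) for d in (4,11,19,28,37,46,55,64,73,82,90,90)])
```

```text
[ 0.6237 -0.1137  0.1468] [-179.64    0.66  173.32] 95.7
[[0, 0.0008, -0.0072, 0.0004, 0.006]]
0.06653533631983599 35.05027486500376 [-0.79037394  0.77318524 -0.05652047]
[ 0.6237 -0.1137  0.1468] [-179.64    0.66  173.32] 95.7
[[0, 0.0031, -0.0035, 0.0002, 0.006], [0, 0.0077, 0.0025, -0.0001, 0.006], [0, 0.0137, 0.0086, -0.0004, 0.006], [0, 0.0215, 0.0145, -0.0007, 0.006], [0, 0.0301, 0.019, -0.0011, 0.006], [0, 0.0393, 0.0222, -0.0014, 0.006], [0, 0.0489, 0.0238, -0.0018, 0.006], [0, 0.0586, 0.024, -0.0021, 0.006], [0, 0.0683, 0.0226, -0.0024, 0.006], [0, 0.0776, 0.0197, -0.0027, 0.006], [0, 0.0853, 0.0159, -0.003, 0.006], [0, 0.0853, 0.0159, -0.003, 0.006]]
```

Call:
{"api": "servo_tool", "payload": {"plan": [[[0,0.006,0.0015,0,0],[0,0.009,0.004,-0.0001,0],[0,0.0137,0.0086,-0.0004,0],[0,0.0215,0.0145,-0.0007,0],[0,0.0301,0.019,-0.0011,0],[0,0.0393,0.0222,-0.0014,0],[0,0.0489,0.0238,-0.0018,0],[0,0.0586,0.024,-0.0021,0],[0,0.0683,0.0226,-0.0024,0],[0,0.0776,0.0197,-0.0027,0],[0,0.0853,0.0159,-0.003,0],[0,0.0853,0.0159,-0.003,0]]]}}

```text
time_s: 20.27
tool_pos: [0.5387, -0.0892, 0.1488]
tool_rot: [-179.6, 0.6, 173.2]
force: [-0.6, -0.3, -0.2]
grip_width: 0.0005
```

Run:
```python
from h import *
o=readout.get_obs(); d=o['tool_pos'][:2]-AX; print(np.hypot(*d),np.degrees(np.arctan2(d[1],d[0]))+7,o['force'])
rows([orb(120+d,.149+.009*d/360) for d in (4,11,19,28,37,46,55,64,73,82,90,90)])
```

```text
0.06166895650206949 122.22724447003843 [-0.64789176 -0.31165917 -0.21579003]
[ 0.5387 -0.0892  0.1488] [-179.64    0.58  173.22] 91.8
[[0, 0.0018, -0.0008, -0.0003, 0.004], [0, 0.0078, -0.0053, -0.0005, 0.004], [0, 0.0139, -0.0114, -0.0007, 0.004], [0, 0.0198, -0.0192, -0.001, 0.004], [0, 0.0243, -0.0279, -0.0012, 0.004], [0, 0.0274, -0.0371, -0.0014, 0.004], [0, 0.029, -0.0467, -0.0016, 0.004], [0, 0.0292, -0.0564, -0.0017, 0.004], [0, 0.0278, -0.066, -0.0019, 0.004], [0, 0.0249, -0.0753, -0.002, 0.004], [0, 0.0211, -0.0831, -0.0021, 0.004], [0, 0.0211, -0.0831, -0.0021, 0.004]]
```

Call:
{"api": "servo_tool", "payload": {"plan": [[[0,0.003,-0.0015,0,0],[0,0.0078,-0.0053,-0.0005,0],[0,0.0139,-0.0114,-0.0007,0],[0,0.0198,-0.0192,-0.001,0],[0,0.0243,-0.0279,-0.0012,0],[0,0.0274,-0.0371,-0.0014,0],[0,0.029,-0.0467,-0.0016,0],[0,0.0292,-0.0564,-0.0017,0],[0,0.0278,-0.066,-0.0019,0],[0,0.0249,-0.0753,-0.002,0],[0,0.0211,-0.0831,-0.0021,0],[0,0.0211,-0.0831,-0.0021,0]]]}}

```text
time_s: 21.27
tool_pos: [0.5083, -0.1721, 0.1513]
tool_rot: [-179.5, 0.6, 173.1]
force: [0.6, -0.3, 0.4]
grip_width: 0.0003
```

Run:
```python
from h import *
o=readout.get_obs(); d=o['tool_pos'][:2]-AX; print(np.hypot(*d),np.degrees(np.arctan2(d[1],d[0]))+7,o['force'])
rows([orb(210+d,.151+.009*d/360) for d in (4,11,19,28,37,46,55,64,73,82,90,90)])
c=cam('top'); W=pts(c); d=np.hypot(W[...,0]-AX[0],W[...,1]-AX[1])
m=(d<.075)&(W[...,2]>.16)&(W[...,2]<.18); m2=(d<.036)&(W[...,2]>.132)&(W[...,2]<.15)
print(m.sum(),np.median(W[m],axis=0),'disc z',m2.sum(),np.median(W[m2][:,2]))
x=W[m][:,:2]; e=np.linalg.svd(x-x.mean(0),full_matrices=False)[2][0]; print(np.degrees(np.arctan2(e[1],e[0]))+7)
```

```text
0.06285719196773783 -147.42838954249177 [ 0.59387838 -0.25433426  0.38660588]
[ 0.5083 -0.1721  0.1513] [-179.53    0.61  173.06] 101.0
[[0, -0.0016, -0.0008, 0.0002, 0.001], [0, -0.0062, -0.0068, 0.0001, 0.001], [0, -0.0123, -0.013, 0.0, 0.001], [0, -0.0201, -0.0188, -0.0, 0.001], [0, -0.0287, -0.0233, -0.0001, 0.001], [0, -0.0379, -0.0264, -0.0002, 0.001], [0, -0.0475, -0.028, -0.0004, 0.001], [0, -0.0573, -0.0281, -0.0005, 0.001], [0, -0.0669, -0.0266, -0.0006, 0.001], [0, -0.0762, -0.0237, -0.0008, 0.001], [0, -0.084, -0.02, -0.0009, 0.001], [0, -0.084, -0.02, -0.0009, 0.001]]
303 [ 0.58429994 -0.11917106  0.16872843] disc z 216 0.14116907749526253
-121.96949855435045
```

The cap has risen 10 mm and the bar is at about 58°, which is 1.16 turns, as planned.

Call:
{"api": "servo_tool", "payload": {"plan": [[[0,-0.0025,-0.003,0,0],[0,-0.0062,-0.0068,-0.0003,0],[0,-0.0123,-0.013,-0.0005,0],[0,-0.0201,-0.0188,-0.0008,0],[0,-0.0287,-0.0233,-0.001,0],[0,-0.0379,-0.0264,-0.0012,0],[0,-0.0475,-0.028,-0.0014,0],[0,-0.0573,-0.0281,-0.0016,0],[0,-0.0669,-0.0266,-0.0018,0],[0,-0.0762,-0.0237,-0.002,0],[0,-0.084,-0.02,-0.0022,0],[0,-0.084,-0.02,-0.0022,0]]]}}

```text
time_s: 22.32
tool_pos: [0.5915, -0.1991, 0.1542]
tool_rot: [-179.6, 0.7, 173.2]
force: [0.7, 0.3, 0.2]
grip_width: 0.0005
```

Run:
```python
from h import *
rows([orb(300+d,.1535+.009*d/360) for d in (4,11,19,28,37,46,55,64,73,82,90,90)])
```

```text
[ 0.5915 -0.1991  0.1542] [-179.6     0.66  173.25] 104.6
[[0, -0.0018, -0.001, 0.0007, 0.004], [0, -0.0078, 0.0036, 0.0005, 0.004], [0, -0.0139, 0.0097, 0.0003, 0.004], [0, -0.0198, 0.0175, 0.0001, 0.004], [0, -0.0243, 0.0261, -0.0001, 0.004], [0, -0.0274, 0.0353, -0.0004, 0.004], [0, -0.0291, 0.0449, -0.0006, 0.004], [0, -0.0292, 0.0546, -0.0009, 0.004], [0, -0.0278, 0.0643, -0.0012, 0.004], [0, -0.0249, 0.0735, -0.0016, 0.004], [0, -0.0212, 0.0813, -0.0018, 0.004], [0, -0.0212, 0.0813, -0.0018, 0.004]]
```

Call:
{"api": "servo_tool", "payload": {"plan": [[[0,-0.003,0.001,0,0],[0,-0.0078,0.0036,0,0],[0,-0.0139,0.0097,-0.0003,0],[0,-0.0198,0.0175,-0.0006,0],[0,-0.0243,0.0261,-0.0008,0],[0,-0.0274,0.0353,-0.001,0],[0,-0.0291,0.0449,-0.0012,0],[0,-0.0292,0.0546,-0.0014,0],[0,-0.0278,0.0643,-0.0016,0],[0,-0.0249,0.0735,-0.0018,0],[0,-0.0212,0.0813,-0.002,0],[0,-0.0212,0.0813,-0.002,0]]]}}

```text
time_s: 23.32
tool_pos: [0.6219, -0.1172, 0.156]
tool_rot: [-179.7, 0.6, 173.4]
force: [0.7, 0.9, -0.3]
grip_width: 0.0005
```

Run:
```python
from h import *
rows([orb(30+d,.156+.009*d/360) for d in (4,11,19,28,37,46,55,64,73,82,90,90)])
```

```text
[ 0.6219 -0.1172  0.156 ] [-179.75    0.64  173.43] 96.6
[[0, 0.0017, 0.0001, -0.0001, 0.007], [0, 0.0062, 0.0061, -0.0004, 0.007], [0, 0.0123, 0.0123, -0.0007, 0.007], [0, 0.0201, 0.0181, -0.001, 0.007], [0, 0.0287, 0.0227, -0.0014, 0.007], [0, 0.0379, 0.0259, -0.0017, 0.007], [0, 0.0474, 0.0275, -0.0021, 0.007], [0, 0.0572, 0.0277, -0.0024, 0.007], [0, 0.0668, 0.0263, -0.0027, 0.007], [0, 0.0761, 0.0235, -0.003, 0.007], [0, 0.0839, 0.0197, -0.0033, 0.007], [0, 0.0839, 0.0197, -0.0033, 0.007]]
```

Call:
{"api": "servo_tool", "payload": {"plan": [[[0,0.0022,0.002,0,0],[0,0.0062,0.0061,-0.0004,0],[0,0.0123,0.0123,-0.0007,0],[0,0.0201,0.0181,-0.001,0],[0,0.0287,0.0227,-0.0012,0],[0,0.0379,0.0259,-0.0014,0],[0,0.0474,0.0275,-0.0016,0],[0,0.0572,0.0277,-0.0018,0],[0,0.0668,0.0263,-0.002,0],[0,0.0761,0.0235,-0.0022,0],[0,0.0839,0.0197,-0.0024,0],[0,0.0839,0.0197,-0.0024,0]]]}}

```text
time_s: 24.32
tool_pos: [0.5384, -0.0891, 0.1573]
tool_rot: [-179.8, 0.5, 173.3]
force: [-0.6, -0.3, -0.4]
grip_width: 0.0004
```

Run:
```python
from h import *
rows([orb(120+d,.158+.009*d/360) for d in (4,11,19,28,37,46,55,64,73,82,90,90)])
```

```text
[ 0.5384 -0.0891  0.1573] [-179.76    0.52  173.33] 92.1
[[0, 0.0014, -0.0009, -0.0008, 0.006], [0, 0.0075, -0.0054, -0.001, 0.006], [0, 0.0136, -0.0115, -0.0012, 0.006], [0, 0.0194, -0.0193, -0.0015, 0.006], [0, 0.024, -0.0279, -0.0017, 0.006], [0, 0.0271, -0.0371, -0.0019, 0.006], [0, 0.0288, -0.0467, -0.0021, 0.006], [0, 0.0289, -0.0564, -0.0023, 0.006], [0, 0.0275, -0.0661, -0.0025, 0.006], [0, 0.0247, -0.0754, -0.0027, 0.006], [0, 0.0209, -0.0832, -0.0028, 0.006], [0, 0.0209, -0.0832, -0.0028, 0.006]]
```

Call:
{"api": "servo_tool", "payload": {"plan": [[[0,0.003,-0.0015,-0.0005,0],[0,0.0075,-0.0054,-0.001,0],[0,0.0136,-0.0115,-0.0012,0],[0,0.0194,-0.0193,-0.0015,0],[0,0.024,-0.0279,-0.0017,0],[0,0.0271,-0.0371,-0.0019,0],[0,0.0288,-0.0467,-0.0021,0],[0,0.0289,-0.0564,-0.0023,0],[0,0.0275,-0.0661,-0.0025,0],[0,0.0247,-0.0754,-0.0027,0],[0,0.0209,-0.0832,-0.0028,0],[0,0.0209,-0.0832,-0.0028,0]]]}}

```text
time_s: 25.32
tool_pos: [0.5081, -0.1723, 0.1603]
tool_rot: [-179.6, 0.5, 173.2]
force: [0.4, 0.1, 0.4]
grip_width: 0.0006
```

Call:
{"api": "servo_tool", "payload": {"plan": [[[0,0.01,0.006,-0.002,0],[0,0.025,0.012,-0.02,0],[0.02,0.035,0.02,-0.06,0],[0.05,0.035,0.02,-0.1,0.05],[0.07,0.035,0.02,-0.12,0.17],[0.07,0.035,0.02,-0.12,0.29],[0.07,0.035,0.02,-0.12,0.41],[0.07,0.035,0.02,-0.12,0.5]]]}}

```text
time_s: 25.98
tool_pos: [0.4745, -0.1474, 0.2806]
tool_rot: [-179.9, 0.7, 144.2]
force: [0.4, 0.5, -0.3]
grip_width: 0.0328
```

Run:
```python
from h import *
c=cam('top'); W=pts(c); d=np.hypot(W[...,0]-AX[0],W[...,1]-AX[1]); c2=cam('side')
for nm,W in(('top',W),('side',pts(c2))):
    d=np.hypot(W[...,0]-AX[0],W[...,1]-AX[1])
    m=(d<.075)&(W[...,2]>.168)&(W[...,2]<.19); m2=(d<.036)&(W[...,2]>.14)&(W[...,2]<.156)
    print(nm,m.sum(),np.median(W[m],axis=0),'disc z',m2.sum(),np.median(W[m2][:,2]))
    x=W[m][:,:2]; e=np.linalg.svd(x-x.mean(0),full_matrices=False)[2][0]; a=np.degrees(np.arctan2(e[1],e[0])); print('bar yaw',a, cv2.minAreaRect(x.astype(np.float32)))
rows([(*AX,.25,71,.07)]); print(readout.get_obs()['time_s'])
a=cv2.resize(c['image'][160:280,280:400,::-1],(390,390)); b=cv2.resize(c2['image'][180:310,255:385,::-1],(390,390)); cv2.imwrite('pics/j8.png',np.hstack([a,b]))
```

```text
top 319 [ 0.58299016 -0.12003011  0.17775687] disc z 164 0.15001273837996631
bar yaw -126.84301392296514 ((0.5661939978599548, -0.1434117555618286), (0.14373275637626648, 0.032175302505493164), 52.00861358642578)
side 403 [ 0.5542443  -0.15102619  0.17847525] disc z 328 0.1502366498211325
bar yaw -131.98470118622643 ((0.5643361210823059, -0.14377892017364502), (0.1472119241952896, 0.025847382843494415), 51.569801330566406)
[ 0.4743 -0.1474  0.28  ] [-179.9     0.67  144.52] 67.5
[[0.07, -0.0721, 0.0546, 0.0308, 1.283]]
26.0833
```

View pics/j8.png

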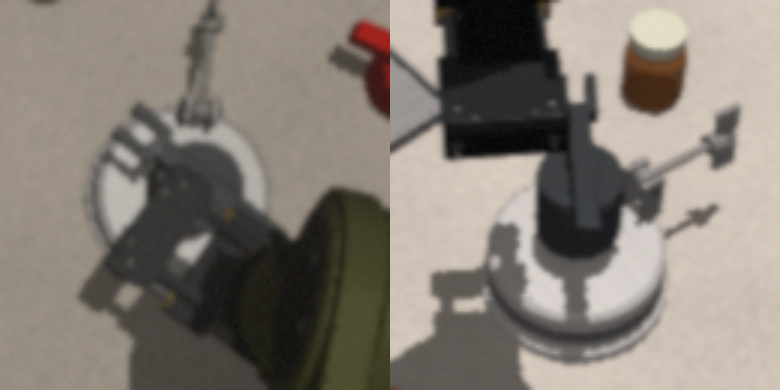

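The cap is up 19 mm, upright on the neck, and the thread is free. The bar's yaw is about 52°. Now pinching the middle of the bar.

Run:
```python
from h import *
rows([(*AX,.25,52,.07)]); print(readout.get_obs()['time_s'])
```

```text
[ 0.4743 -0.1474  0.28  ] [-179.9     0.67  144.52] 67.5
[[0.07, -0.0721, 0.0546, 0.0308, 1.615]]
26.0833
```

Call:
{"api": "servo_tool", "payload": {"plan": [[[0.07,-0.01,0.008,0,0.12],[0.07,-0.02,0.016,0,0.24],[0.07,-0.03,0.024,0,0.36],[0.07,-0.04,0.032,0,0.48],[0.07,-0.05,0.04,0,0.6],[0.07,-0.06,0.046,0,0.72],[0.07,-0.068,0.052,0,0.84],[0.07,-0.072,0.0546,0,0.96],[0.07,-0.072,0.0546,0.01,1.08],[0.07,-0.072,0.0546,0.02,1.2],[0.07,-0.072,0.0546,0.03,1.32],[0.07,-0.072,0.0546,0.03,1.44]]], "force": 30}}

```text
time_s: 27.08
tool_pos: [0.5634, -0.1445, 0.2483]
tool_rot: [179.6, 0.3, 61.9]
force: [-0.8, -0.6, -0.9]
grip_width: 0.07
```

Run:
```python
from h import *
rows([(*AX,.25,52,.07),(*AX,.155,52,.07)]); print(readout.get_obs()['time_s'])
```

```text
[ 0.5634 -0.1445  0.2483] [179.57   0.31  61.86] -13.3
[[0.07, 0.0003, 0.0016, -0.0017, 0.172], [0.07, 0.0009, 0.0009, 0.0933, 0.172]]
27.0833
```

Call:
{"api": "servo_tool", "payload": {"plan": [[[0.07,0.001,0.001,0.01,0.1],[0.07,0.001,0.001,0.03,0.172],[0.07,0.001,0.001,0.055,0.172],[0.07,0.001,0.001,0.08,0.172],[0.07,0.001,0.001,0.092,0.172],[0.04,0.001,0.001,0.093,0.172],[0.015,0.001,0.001,0.093,0.172],[0.01,0.001,0.001,0.093,0.172],[0.01,0.001,0.001,0.093,0.172],[0.01,0.001,0.001,0.093,0.172],[0.01,0.001,0.001,0.093,0.172],[0.01,0.001,0.001,0.093,0.172]]], "force": 30}}

```text
time_s: 28.08
tool_pos: [0.5655, -0.145, 0.156]
tool_rot: [179.5, 0.2, 52.0]
force: [0.1, -0.3, 0.3]
grip_width: 0.0315
```

Call:
{"api": "servo_tool", "payload": {"plan": [[[0.01,0,0,0,0],[0.01,0,0,0,0],[0.01,0,0,0,0]]]}}

```text
time_s: 28.33
tool_pos: [0.5647, -0.1441, 0.1561]
tool_rot: [179.6, 0.2, 52.0]
force: [-3.8, 1.9, 4.2]
grip_width: 0.018
```

Call:
{"api": "servo_tool", "payload": {"plan": [[[0.01,0,0,-0.002,0],[0.01,0,0,-0.006,0],[0.01,0,0,-0.012,0],[0.01,0,0,-0.02,0],[0.01,0,0,-0.028,0],[0.01,0,0,-0.036,0],[0.01,0,0,-0.044,0],[0.01,0,0,-0.052,0],[0.01,0,0,-0.06,0],[0.01,0,0,-0.068,0],[0.01,0,0,-0.075,0],[0.01,0,0,-0.08,0]]]}}

```text
time_s: 29.33
tool_pos: [0.5647, -0.1437, 0.2373]
tool_rot: [179.6, 0.2, 52.0]
force: [0.1, -0.7, -4.6]
grip_width: 0.0174
```

Run:
```python
from h import *
o=readout.get_obs(); print(o['force'],o['grip_width'],o['time_s'])
rows([(.524,.147,.25,52,.01)])
c2=cam('side'); W=pts(c2); d=np.hypot(W[...,0]-AX[0],W[...,1]-AX[1]); m=(d<.036)&(W[...,2]>.2)&(W[...,2]<.24);print(m.sum(),np.median(W[m],axis=0))
b=cv2.resize(c2['image'][120:300,225:405,::-1],(540,540)); cv2.imwrite('pics/s9.png',b)
```

```text
[ 0.14172641 -0.67769074 -4.63709876] 0.017449600506631247 29.3333
[ 0.5647 -0.1437  0.2373] [1.7956e+02 1.6000e-01 5.2030e+01] -22.9
[[0.01, 0.204, -0.2108, -0.0149, 0.0]]
398 [ 0.55005396 -0.15495522  0.23071148]
```

View pics/s9.png

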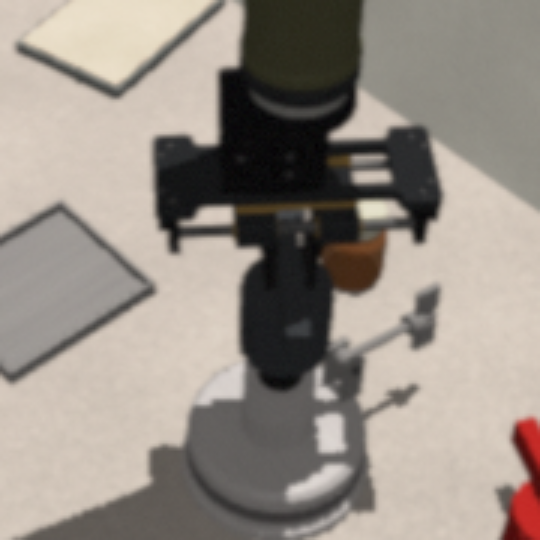

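The cap is held level above the bare neck, its skirt bottom at about z=0.165, and the force shows 0.47 kg. Carrying it to the tray.

Call:
{"api": "servo_tool", "payload": {"plan": [[[0.01,0.005,-0.005,0,0],[0.01,0.015,-0.0155,0,0],[0.01,0.029,-0.03,0,0],[0.01,0.046,-0.0475,0,0],[0.01,0.064,-0.066,0,0],[0.01,0.082,-0.085,0,0],[0.01,0.1,-0.1035,0,0],[0.01,0.118,-0.122,0,0],[0.01,0.136,-0.1405,0,0],[0.01,0.154,-0.159,0,0],[0.01,0.17,-0.1755,0,0],[0.01,0.184,-0.19,0,0]]]}}

```text
time_s: 30.38
tool_pos: [0.5274, 0.1209, 0.2355]
tool_rot: [179.6, 0.1, 52.1]
force: [-0.1, -0.3, -5.6]
grip_width: 0.0176
```

Run:
```python
from h import *
rows([(.524,.147,.237,52,.01),(.524,.147,.085,52,.01)])
```

```text
[0.5274 0.1209 0.2355] [1.7957e+02 1.3000e-01 5.2140e+01] -53.0
[[0.01, 0.0185, -0.0187, -0.0017, 0.002], [0.01, 0.0189, -0.0199, 0.1503, 0.002]]
```

Call:
{"api": "servo_tool", "payload": {"plan": [[[0.01,0.01,-0.01,0,0],[0.01,0.016,-0.016,0.004,0],[0.01,0.0185,-0.019,0.015,0],[0.01,0.0185,-0.019,0.03,0],[0.01,0.0185,-0.0195,0.048,0],[0.01,0.0185,-0.0195,0.066,0],[0.01,0.0185,-0.0195,0.084,0],[0.01,0.0185,-0.0195,0.1,0],[0.01,0.0185,-0.0195,0.114,0],[0.01,0.0185,-0.0195,0.125,0],[0.01,0.0185,-0.0195,0.135,0],[0.01,0.0185,-0.0195,0.14,0]]]}}

```text
time_s: 31.38
tool_pos: [0.5232, 0.1455, 0.0934]
tool_rot: [179.6, 0.3, 52.1]
force: [1.2, 0.6, -5.5]
grip_width: 0.0177
```

Run:
```python
from h import *
o=readout.get_obs(); print(o['force'],o['wrist_torque'],o['grip_width'])
rows([(.524,.147,.085,52,.01)])
for n in('side','top'):
    W=pts(cam(n)); d=np.hypot(W[...,0]-.524,W[...,1]-.147); m=(d<.036)&(W[...,2]>.05)&(W[...,2]<.095);print(m.sum(),np.median(W[m],axis=0))
    m=(d<.07)&(W[...,2]<.02); print('floor',m.sum(),np.median(W[m][:,2]))
```

```text
[ 1.15662654  0.64941663 -5.46230478] [-0.08201705  0.12538201  0.00663167] 0.017684471517419285
[0.5232 0.1455 0.0934] [179.62   0.26  52.08] -54.6
[[0.01, 0.0017, -0.0004, 0.0084, 0.001]]
268 [0.52331375 0.1276021  0.08602845]
floor 855 0.005675794966227499
10 [0.49600747 0.1306352  0.08679804]
floor 468 0.004182473645914286
```

Call:
{"api": "servo_tool", "payload": {"plan": [[[0.01,0.001,0,0.003,0],[0.01,0.0015,0,0.006,0],[0.01,0.0015,0,0.009,0],[0.01,0.0015,0,0.011,0],[0.01,0.0015,0,0.012,0],[0.01,0.0015,0,0.013,0],[0.01,0.0015,0,0.014,0],[0.01,0.0015,0,0.0145,0],[0.01,0.0015,0,0.015,0],[0.01,0.0015,0,0.0155,0],[0.01,0.0015,0,0.016,0],[0.01,0.0015,0,0.016,0]]]}}

```text
time_s: 32.48
tool_pos: [0.5244, 0.1469, 0.0782]
tool_rot: [179.6, 0.2, 52.1]
force: [0.2, -1.0, -5.4]
grip_width: 0.0179
```

Call:
{"api": "servo_tool", "payload": {"plan": [[[0.01,0,0,0.0005,0],[0.01,0,0,0.001,0],[0.01,0,0,0.0015,0],[0.01,0,0,0.002,0],[0.01,0,0,0.002,0],[0.01,0,0,0.002,0]]]}}

```text
time_s: 32.98
tool_pos: [0.5245, 0.1469, 0.077]
tool_rot: [179.6, 0.2, 52.1]
force: [-4.3, -0.7, 4.3]
grip_width: 0.0179
```

Contact is made: the vertical force went from -5.4 to +4.3 N. Releasing and lifting away.

Call:
{"api": "servo_tool", "payload": {"plan": [[[0.02,0,0,0,0],[0.025,0,0,0,0],[0.035,0,0,0,0],[0.05,0,0,0,0],[0.05,0,0,0,0],[0.05,0,0,0,0],[0.05,0,0,-0.01,0],[0.05,0,0,-0.03,0],[0.05,0,0,-0.06,0],[0.05,0,0,-0.1,0],[0.05,0,0,-0.14,0],[0.05,0,0,-0.16,0]]]}}

```text
time_s: 33.98
tool_pos: [0.5259, 0.1485, 0.2432]
tool_rot: [179.4, -0.2, 52.1]
force: [1.3, -0.3, 0.1]
grip_width: 0.0501
```

Call:
{"api": "servo_tool", "payload": {"plan": [[[0.05,0.01,-0.02,0,0],[0.05,0.02,-0.05,0,0],[0.05,0.03,-0.08,0,0],[0.05,0.04,-0.11,0,0],[0.05,0.05,-0.14,0,0],[0.05,0.05,-0.15,0,0],[0.05,0.05,-0.15,0,0]]]}}

```text
time_s: 34.57
tool_pos: [0.4359, 0.2831, 0.2425]
tool_rot: [179.4, -0.2, 52.4]
force: [-0.4, -0.1, -0.0]
grip_width: 0.0497
```

Run:
```python
from h import *
T0=np.load('top.npy'); c=cam('top'); W=pts(c); c2=cam('side')
for nm,V in(('top',W),('side',pts(c2))):
    d=np.hypot(V[...,0]-.524,V[...,1]-.147)
    m=(d<.05)&(V[...,2]>.062)&(V[...,2]<.076); p=V[m]
    A=np.c_[p[:,:2],np.ones(len(p))]; k=np.linalg.lstsq(A,p[:,2],rcond=None)[0]
    print(nm,'disc',len(p),np.median(p[:,2]),'circle',cv2.minEnclosingCircle(p[:,:2].astype(np.float32)),'slope',k[:2])
m=W[...,2]>.03
for n,(a,b,e,f) in dict(jar=(120,170,270,310),tip=(225,295,400,450),beaker=(240,280,135,172)).items():
    g=lambda X:np.nanmean(X[a:b,e:f][X[a:b,e:f][...,2]>.03],axis=0)
    print(n,g(T0),g(W))
o=readout.get_obs(); print(o['time_s'],o['force'],o['tool_pos'])
a=cv2.resize(c['image'][150:290,190:390,::-1],(390,273)); b=cv2.resize(c2['image'][150:290,180:380,::-1],(390,273)); cv2.imwrite('pics/j10.png',np.hstack([a,b]))
```

```text
top disc 335 0.07025242401460985 circle ((0.5263967514038086, 0.14611990749835968), 0.037213001400232315) slope [-0.0067001   0.00332889]
side disc 235 0.07114448148027275 circle ((0.5220723152160645, 0.14676469564437866), 0.036650024354457855) slope [0.02182964 0.02740566]
jar [ 0.76388777 -0.02862141  0.07635183] [ 0.76371009 -0.02866333  0.07633729]
tip [ 0.44924484 -0.38879149  0.06456546] [ 0.44921563 -0.38884262  0.06467052]
beaker [0.45138769 0.37178836 0.06591132] [0.46081191 0.25760333 0.35992374]
34.6667 [-0.24452506 -1.217825   -0.11873565] [0.43900688 0.27925766 0.24233342]
```

View pics/j10.png

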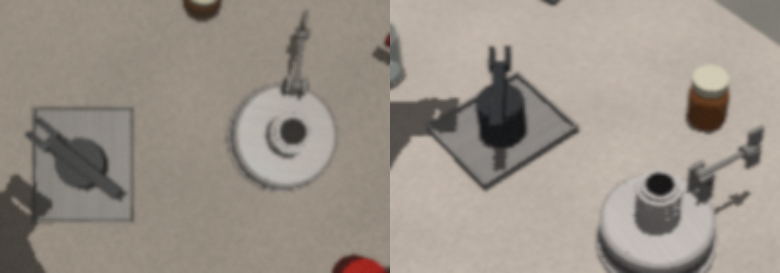

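The cap stands upright and centred in the tray, its disc top at 0.070 m as expected. The bolt lies out, and the arm is clear and at rest. Handing in.

```bash
python3 -c "
from h import *
print(env.sign_off())"
```

```text
the job is handed in; nothing more can be done
None
```

The canister is open and the job is handed in at about 35 s on the robot's clock; the sign-off gives no verdict. I loosened the nut about 6 rad with the bolt upright and pushed the bolt out flat. I then turned the cap about 2.15 turns by its bar, lifted it straight up about 80 mm and lowered it into the tray.

**Last checks:**
- **Cap:** it stands within about 3 mm of the tray's centre. Its disc top is at 70–71 mm, which puts the skirt on the tray floor. The tilt is under 0.01 rad in the top view. The side view's fit gave about 0.035 rad, probably from points on the disc's edge. Both are within the 0.08 limit.
- **Bolt:** the last picture shows it still lying out to the side; I did not measure its angle.
- **Bystanders:** the jar and tip box moved less than 1 mm.
- **Arm:** it was clear of everything, with the wrist force near zero.

**Not confirmed:** the arm blocked the view of the beaker in the last check, so its position was not re-measured. The gripper stayed at z ≥ 0.24 m whenever it was near the beaker, well above its 85 mm height.

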